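# Take a reading across a reference board with sprung meter tweezers

## Task

Lift the meter tweezers up and off their hook, then squeeze their sprung blades until the brass tips are as far apart as the two round brass pads on the green board, and rest the tips lightly and upright on the pads, one tip on each pad. Finish while still holding: keep the tips squeezed to that gap and gently pressed on both pads so that the meter can take its reading. Leave the other things on the bench where they are.

Things in the scene. Friction and masses are not known exactly. Their poses are not given: they have to be found in the camera images.
- stand: Tool stand, fixed. Grey round foot 96 mm across, 11 mm high; origin: centre of its underside. A 6 mm steel rod rises at own x = +34 mm and runs level along own -x as the hook, its top 150 mm up; the free end at x = -40 mm turns up, with a 9 mm red ball on it (highest point, 162 mm). To unhook, lift 20 mm or more and draw away along own -x, or lift straight up 110 mm.
- hook_seat (a point): Top of the hook rod under the hanging tweezers, 12 mm from the stand's centre along its own -x, 150 mm above the worktop; the tweezers hang within 4 mm of it, either way along the rod.
- meter: Cordless meter tweezers, 70 g, 12 mm deep (x), hung tips down astride the hook. Origin: roof of the notch under the white head, resting on the rod; z up, x along the rod to the post, y the way the blades open. Head 20 mm wide, reaching 14 mm above the origin, display on -x. Blades hinge on its sides at y +-11, z +11 mm, are sprung apart and turn by equal angles. Tips 86 mm below the origin.
- grip (a point): Midway between the two blades at the height of the dark ribs on the blue grip shells, 28 mm below the tweezers' origin and 58 mm above the tips. The shells' outer faces are flat, 12 mm wide (x), from 12 mm above to 12 mm below this point: squeeze here, along the tweezers' y. One firm squeeze settles them square on the pads. The head reaches 42 mm above this point, up between the fingers.
- blade_left (a joint): Closing angle of the +y blade, rad (the other is equal): 0 sprung open: tips 38 mm, shells up to 40 mm apart (lower ends); 0.094: tips 20 mm, shells 30 mm apart with parallel faces (finger opening reads 30 to 31.5 mm); 0.185 shut: tips 2 mm, shells 25 mm apart. 1 mm of finger opening is 2 to 3.5 mm of tip gap. Spring at the ribs: 6 N a side at 0.094, 12 N shut; a weak grip holds any opening.
- tip_left: Spring-loaded brass needle tip of the +y blade, 3 mm thick with a round end; origin at its lowest point. Pressed, it yields up to 4 mm into its sleeve, 0.5 N per mm, so that both tips can bear at once.
- tip_right: Spring-loaded brass needle tip of the -y blade, the same; origin at its lowest point.
- board: Reference-resistor board in its nest, fixed: aluminium block 92 x 80 mm with a green board 56 x 52 mm, its top 24 mm above the worktop; origin: centre of the underside. Two round brass pads 11 mm across, black dot in the middle, lie 20 mm apart along own y; a black chip resistor 3 x 6 mm, 1.3 mm high, lies midway between. Screw heads at the board's corners stand 1.4 mm high.
- pad_a (a point): Centre of the brass pad on the board's +y side, on its top face, 24 mm above the worktop.
- pad_b (a point): Centre of the brass pad on the board's -y side. Either tip may go on either pad.
- lab_timer: White bench timer, 56 x 62 x 46 mm, loose bystander; origin at the centre of its underside.
- petri_stack: Stack of clear petri dishes, 69 mm across, 48 mm high, loose bystander; origin at the centre of its underside.
- micropipette: White micropipette lying on the worktop, 290 mm long, 39 mm wide, 29 mm high, loose bystander; origin at the centre of its underside.
- cuvette_box: White and teal carton, 45 x 98 x 62 mm, loose bystander; origin at the centre of its underside.
- strip_tube_1: White tube with a blue cap, 42 x 37 x 92 mm, loose bystander; origin at the centre of its underside.

How it is judged:
By the outcome, as a careful person would: the job done as asked, in the order asked, and still so for the second after the job is handed in, while the arm keeps its last pose, push and grip.
It also fails if it takes over 42 s, if anything falls off the work surface, if the arm or the gripper's body presses on something with over 40 N, if the wrist force passes 120 N, or if a joint passes its speed limit or range.

## Robot

A 6-joint arm with a two-finger parallel gripper is mounted at the origin on a cart in front of the work surface, level with it; the furniture and walls round the work are solid. World frame = base frame: x ahead of the robot, y to its left, z up, the work surface at z = 0. Lengths are in m, angles in degrees, forces in N, time in s.
With the tool pointing down it reaches from about 0.325 to 0.85 m from the base axis. Payload 15.5 kg.
Tool frame: the origin (TCP) lies at the very end of the fingers, on their centre line; the grasp point (between the pads) lies arm.grip_depth behind it (arm.grip_depth is the distance from the TCP to the grasp point, in m); z points along the fingers, y is the line along which they close (so a half turn about z gives the same grasp; the last joint's range is limited). The gripper opens to 91 mm and grips with 3 to 60 N. Pads are 32 mm wide; open, the fingers measure 118 mm over their backs; the gripper's body (76 mm by 178 mm) begins 60 mm behind the grasp point.
Start: joints at [58.585, 28.281, 77.091, -0, 74.628, -5.472], TCP at [0.273, 0.562, 0.214] pointing down, gripper open.
Joint ranges: [-166.48, 166.48], [-47.26, 123.95], [12.59, 153.08], [-70.14, 250.14], [6.76, 159.57], [-176.63, 176.63]. Speed limits (degrees/s): [108.29, 108.29, 147.25, 172.46, 172.46, 172.46].

## Interface

Orientations are given as a 3x3 rotation matrix whose columns are the frame's x, y, z axes.
In Python, from rig import arm gives the robot as it stands. Calls block until the motion is done:
- arm.move_to(position, orientation): joint-space move of the TCP to a pose.
- arm.move_l(position, orientation=None, feed=0.15): straight line of the TCP; orientation=None keeps the orientation; feed is the mean speed in m/s.
- arm.move_joints(angles): joint-space move.
- arm.grip(opening): finger opening in m; the grip force is fixed at half the most; returns when the fingers have stopped.
- arm.sleep(seconds).
- arm.solve_ik(position, orientation): joint angles nearest the present ones, or None.
- arm.snapshot(name): name is "scene" or "top"; returns the picture (420x560x3 uint8, red, green, blue); there is no depth.
- arm.get_calibration(name): a dict with "intrinsics" (3x3 intrinsics, pixels), "k1" (the pictures are not rectified: a ray, as slopes to the right and down, at radius r is drawn at 1 + k1 r^2 times it, then the intrinsics apply), "cam_to_world" (4x4, takes a point from camera to world coordinates). Camera axes: x right, y down, z forward; pixel columns grow to the right and rows downward; lengths in m; the calibration is good to about 2 mm. A picture is of the moment at which its call begins. get_calibration takes no time and is no camera call.
A pose or a line that the arm cannot do raises arm.Unreachable and nothing moves.
- arm.sign_off(): hands the job in; it is judged then, once.
Readings, each from a call of its own:
- arm.current_t(): time.
- arm.current_joint_positions(): joint angles.
- arm.current_dq(): joint speeds.
- arm.current_tau(): joint torques, N m.
- arm.current_ee_pos(): TCP position.
- arm.current_tool_rot(): TCP orientation.
- arm.current_force(): force on the tool from outside, world axes, zero at the start.
- arm.current_torque(): the same for the moment, N m.
- arm.current_width(): finger opening in m.
- arm.current_grasp_force(): force on a finger pad.
Only numpy, scipy, OpenCV 4.12 (cv2) and the standard library are available. Lean on these libraries where they do the work, as an engineer would, in place of code of your own. Each camera call takes 0.05 s, during which the arm holds its last target. There are 200 camera calls.

## Working session

There is one attempt and no reset: what is moved stays moved. The work goes in short steps, each a Python script; the robot and the scene stay as the last script left them, time stands still between calls to the robot, and variables do not carry over. Pictures are saved under pics/ and viewed, at most 10 in all, crops included, and the job is handed in when it is done.

```bash
mkdir -p pics; ls
python3 - <<'E'
from rig import arm
import cv2,numpy as np
np.set_printoptions(precision=4,suppress=True)
for n in("scene","top"):
    im=arm.snapshot(n); cv2.imwrite(f"pics/{n}0.png",im[:,:,::-1]); c=arm.get_calibration(n); print(n,c)
print(arm.grip_depth,arm.current_t(),arm.current_tool_rot(),arm.current_width())
E
```

```text
pics
scene {'intrinsics': array([[506.7501,   0.    , 280.6229],
       [  0.    , 506.7501, 206.7952],
       [  0.    ,   0.    ,   1.    ]]), 'k1': -0.07780139718494561, 'cam_to_world': array([[ 0.6198, -0.4974,  0.6071, -0.2548],
       [-0.7847, -0.4039,  0.4702, -0.6435],
       [ 0.0114, -0.7678, -0.6406,  1.0254],
       [ 0.    ,  0.    ,  0.    ,  1.    ]])}
top {'intrinsics': array([[382.6423,   0.    , 278.9362],
       [  0.    , 382.6423, 202.0108],
       [  0.    ,   0.    ,   1.    ]]), 'k1': -0.035932392421678276, 'cam_to_world': array([[-0.0124, -0.9818,  0.1897,  0.3829],
       [-0.9999,  0.0139,  0.0066,  0.0274],
       [-0.0091, -0.1895, -0.9818,  1.3573],
       [ 0.    ,  0.    ,  0.    ,  1.    ]])}
0.0188 0.1 [[-0.8992  0.4375 -0.0006]
 [ 0.4375  0.8992 -0.0009]
 [ 0.0001 -0.0011 -1.    ]] 0.09146847122924276
```

View pics/scene0.png

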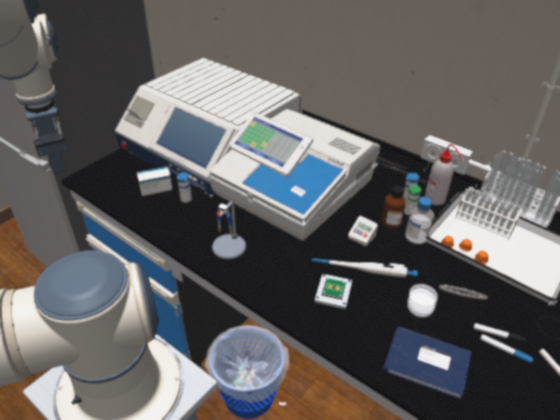

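View pics/top0.png

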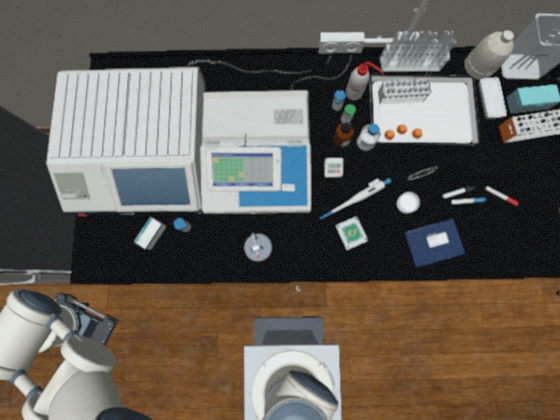

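The stand is at about (229,245) in scene and (258,247) in top. The board is at about (334,290) in scene and (351,233) in top. I'll magnify both.

```bash
cat > h.py <<'E'
import numpy as np,cv2
from rig import arm
np.set_printoptions(precision=4,suppress=True)
def cam(n):
    c=arm.get_calibration(n); return c["intrinsics"],c["k1"],np.array(c["cam_to_world"])
def ray(n,uv):
    K,k,T=cam(n); d=cv2.undistortPoints(np.array([[uv]],float),K,np.array([k,0,0,0.]))[0,0]
    return T[:3,3],T[:3,:3]@np.array([d[0],d[1],1])
def onz(n,uv,z):
    o,d=ray(n,uv); return o+d*(z-o[2])/d[2]
def proj(n,P):
    K,k,T=cam(n); W=np.linalg.inv(T)
    return cv2.projectPoints(np.atleast_2d(P).astype(float),cv2.Rodrigues(W[:3,:3])[0],W[:3,3],K,np.array([k,0,0,0.]))[0][:,0]
def tri(ua,ub):
    (o1,d1),(o2,d2)=ray("scene",ua),ray("top",ub)
    s=np.linalg.lstsq(np.c_[d1,-d2],o2-o1,rcond=None)[0]
    p,q=o1+s[0]*d1,o2+s[1]*d2; return (p+q)/2,np.linalg.norm(p-q)
def crop(im,u,v,w,h,s):
    return cv2.resize(im[v:v+h,u:u+w],None,fx=s,fy=s,interpolation=cv2.INTER_CUBIC)[:,:,::-1]
E
python3 - <<'E'
from h import *
s=arm.snapshot("scene");t=arm.snapshot("top")
np.save("s0.npy",s);np.save("t0.npy",t)
# scene stand u195.. v185.. ; 64x80 px cropped
a=crop(s,200,185,50,75,8); b=crop(t,236,224,50,37,8); c=crop(t,331,214,50,38,8)
cv2.imwrite("pics/c1.png",np.hstack([a,np.vstack([b,c])]))
cv2.imwrite("pics/c2.png",crop(s,305,265,60,50,10))
E
```

```text
(no output)
```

View pics/c1.png

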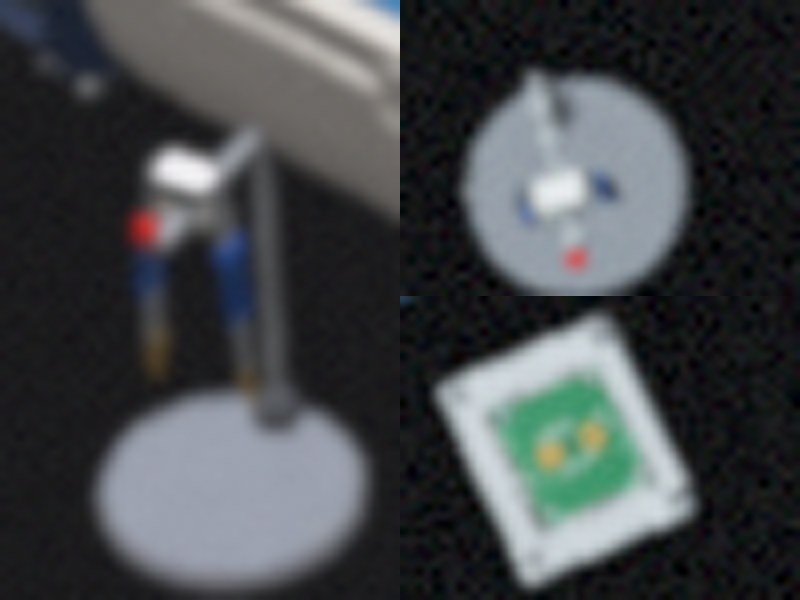

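View pics/c2.png

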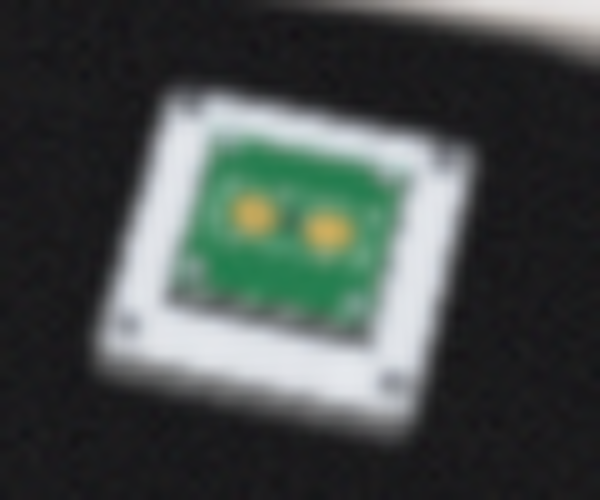

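Scene crop: red ball at about (218,213), head at about (223,206), tips at about (219,231) and (231,233). The pads are at about (330,286) and (338,288) in scene, and (350,233) and (355,231) in top. Next I'll get sub-pixel centroids.

```bash
cat > m.py <<'E'
from h import *
def frames(n,k=4): return np.mean([arm.snapshot(n).astype(float) for _ in range(k)],0)
def cent(w,u0,v0,u1,v1,two=None):
    m=np.zeros_like(w);m[v0:v1,u0:u1]=np.clip(w,0,None)[v0:v1,u0:u1]
    v,u=np.nonzero(m);wt=m[v,u]; P=np.c_[u,v].astype(float)
    if two is None: return np.average(P,axis=0,weights=wt)
    c=np.array(two,float)
    for _ in range(20):
        l=np.argmin(((P[:,None]-c)**2).sum(2),1); c=np.array([np.average(P[l==i],axis=0,weights=wt[l==i]) for i in(0,1)])
    return c
E
python3 - <<'E'
from m import *
S=frames("scene");T=frames("top");np.save("S.npy",S);np.save("T.npy",T)
red=lambda I:np.minimum(I[:,:,0]-I[:,:,1],I[:,:,0]-I[:,:,2])-40
orange=lambda I:(I[:,:,0]-np.maximum(I[:,:,2],110)-20)*((I[:,:,0]-I[:,:,2])>40)
green=lambda I:((I[:,:,1]-I[:,:,0])>40).astype(float)
rs=cent(red(S),212,205,224,220);rt=cent(red(T),300-64+15,224+26,236+28,224+37)
ball,e=tri(rs,rt);print("ball",rs,rt,ball,e)
ps=cent(orange(S),322,278,346,296,[(330,286),(338,288)]);pt=cent(orange(T),344,225,360,239,[(350,233),(355,231)])
for i in(0,1):
    print("pad",ps[i],pt[i],"scene",onz("scene",ps[i],.024),"top",onz("top",pt[i],.024),"tri",*tri(ps[i],pt[i]))
# board outline (bright) min-area rect, both views
for n,I,b in(("scene",S,(305,265,365,315)),("top",T,(331,210,381,255))):
    g=I.min(2); m=np.zeros(g.shape,np.uint8); u0,v0,u1,v1=b
    m[v0:v1,u0:u1]=((I.max(2)>95)[v0:v1,u0:u1])
    if n=="scene": m[:276,340:]=0
    c=max(cv2.findContours(m,0,2)[0],key=cv2.contourArea)
    h=cv2.convexHull(c); q=cv2.approxPolyDP(h,4,True)[:,0]
    W=np.array([onz(n,p,.024)[:2] for p in h[:,0]],np.float32)
    print(n,"alu rect",cv2.minAreaRect(W*1000)); 
    gm=cent(green(I),*b); print(" green centroid",onz(n,gm,.024))
# foot
for n,I,b in(("scene",S,(205,228,252,262)),("top",T,(240,230,276,265))):
    m=np.zeros(I.shape[:2],np.uint8);u0,v0,u1,v1=b
    m[v0:v1,u0:u1]=(I.max(2)>85)[v0:v1,u0:u1]
    if n=="top": m[:233,250:258]=0
    c=max(cv2.findContours(m,0,1)[0],key=cv2.contourArea);h=cv2.convexHull(c)[:,0]
    W=np.array([onz(n,p,.009)[:2] for p in h],np.float32)
    print(n,"foot",cv2.minEnclosingCircle(W*1000), cv2.fitEllipse(W*1000))
# head
for n,I,b in(("scene",S,(216,200,230,212)),("top",T,(250,242,262,254))):
    print(n,"head",p:=cent(I.min(2)-185,*b),onz(n,p,.164))
E
```

```text
ball [217.4727 212.9004] [257.5387 255.7279] [0.4439 0.1054 0.1581] 0.0035129680774321106
pad [329.8969 285.9969] [349.1779 233.4712] scene [ 0.5222 -0.208   0.024 ] top [ 0.525  -0.2075  0.024 ] tri [ 0.5248 -0.2074  0.0214] 0.00151565769528722
pad [337.3259 287.7122] [354.5381 231.    ] scene [ 0.5294 -0.2265  0.024 ] top [ 0.5334 -0.2267  0.024 ] tri [ 0.5328 -0.2262  0.0211] 0.0027939923870793637
scene alu rect ((516.8247680664062, -222.05499267578125), (101.14045715332031, 84.18159484863281), 22.266799926757812)
 green centroid [ 0.5246 -0.2182  0.024 ]
top alu rect ((527.8363647460938, -215.4423065185547), (97.68960571289062, 86.51992797851562), 22.637393951416016)
 green centroid [ 0.5294 -0.2161  0.024 ]
scene foot ((480.60699462890625, 110.79170989990234), 52.24803924560547) ((479.0441589355469, 111.673583984375), (96.60270690917969, 102.97748565673828), 127.8001708984375)
top foot ((486.232666015625, 113.37337493896484), 50.780330657958984) ((484.7973937988281, 113.83493041992188), (96.88148498535156, 100.1172103881836), 106.17428588867188)
scene head [222.8487 206.0285] [0.4672 0.1099 0.164 ]
top head [255.3452 247.3441] [0.4709 0.1106 0.164 ]
```

```bash
cat >> h.py <<'E'
def R(yaw):
    y=np.array([np.cos(np.radians(yaw)),np.sin(np.radians(yaw)),0]);z=np.array([0,0,-1.]);return np.c_[np.cross(y,z),y,z]
def st(): print("t",arm.current_t(),"tcp",arm.current_ee_pos(),"w",arm.current_width(),"gf",arm.current_grasp_force(),"F",arm.current_force())
E
python3 - <<'E'
from m import *
G=np.array([.4697,.1104,.1032]); r=R(101)
arm.move_to(G+[0,0,.13],r); st()
arm.move_l(G,feed=.12); st()
arm.grip(.0305); st()
s=arm.snapshot("scene")
arm.move_l(G+[0,0,.035],feed=.08); st()
d=np.array([np.cos(np.radians(11)),np.sin(np.radians(11)),0])
arm.move_l(G+[0,0,.035]-d*.09,feed=.12); st()
s2=arm.snapshot("scene")
p=proj("scene",np.array([.375,.092,.08])).astype(int)[0];print(p)
u,v=p-[25,38]
cv2.imwrite("pics/g1.png",np.hstack([crop(s,195,175,50,75,8),crop(s2,u,v,50,75,8)]))
E
```

```text
t 2.3917 tcp [0.4698 0.1109 0.2332] w 0.09148187233801462 gf 0.0 F [-0.373   0.2277  0.3765]
t 3.625 tcp [0.47   0.1105 0.1037] w 0.0914268950529238 gf 0.0 F [0.1702 0.2628 0.6421]
t 4.6417 tcp [0.4697 0.1104 0.1032] w 0.030924988191736964 gf 6.1966856505023316 F [-0.2044 -0.5377 -1.0302]
t 5.2833 tcp [0.4696 0.1104 0.1381] w 0.030543893132869093 gf 6.200400004454423 F [-0.5169 -0.1398 -0.7492]
t 6.1833 tcp [0.3822 0.0933 0.1383] w 0.03087057712708882 gf 6.200160345761105 F [ 0.2538 -0.6401 -0.3964]
[205 250]
```

View pics/g1.png

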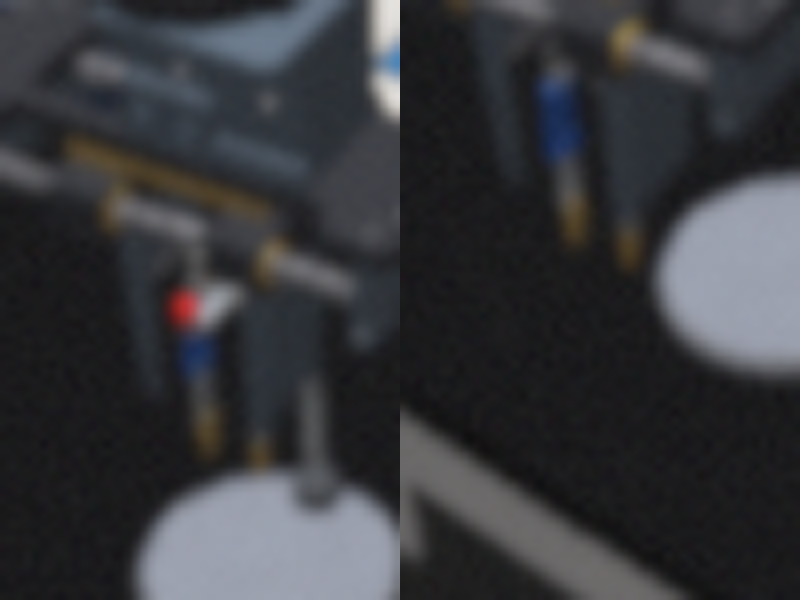

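Unhooked and held, with tips at about (212,242) and (219,245) roughly 7 px apart. A 6.2 N grasp force matches a gap of about 20 mm. Next I'll hover over the board and compare the tips with the pads in the same camera.

Run:
```python
from m import *
arm.grip(.027); st(); arm.grip(.0305); st()
M=np.array([.5275,-.2172,.0]); r=R(112.6)
p=arm.current_ee_pos(); arm.move_l([p[0],p[1],.17],feed=.12)
arm.move_to(M+[0,0,.17],r); arm.move_l(M+[0,0,.0632+.010],feed=.1); arm.sleep(.3); st()
print(arm.current_tool_rot())
S=frames("scene");T=frames("top");np.save("S2.npy",S);np.save("T2.npy",T)
y=r[:,1]; tips=np.array([M+[0,0,.034]+y*.01,M+[0,0,.034]-y*.01])
print("pred",proj("scene",tips),proj("top",tips))
cv2.imwrite("pics/h1.png",np.hstack([crop(S.astype(np.uint8),310,250,50,70,8),crop(T.astype(np.uint8),331,204,50,70,8)]))
```

```text
t 6.5167 tcp [0.3816 0.0933 0.1381] w 0.026963579031752297 gf 10.911063029725483 F [-0.6724  0.3581 -0.962 ]
t 6.8 tcp [0.3814 0.0932 0.1382] w 0.030167144863095324 gf 6.202167094743345 F [-0.2303 -0.2112 -0.9756]
t 9.925 tcp [ 0.5276 -0.2173  0.0735] w 0.03078907659825894 gf 6.198570678534452 F [-0.1812  0.3149 -0.9639]
[[-0.9232 -0.3843  0.0004]
 [-0.3843  0.9232 -0.0002]
 [-0.0003 -0.0004 -1.    ]]
pred [[330.4816 283.0841]
 [338.0532 284.6974]] [[349.8113 233.5471]
 [355.0214 231.2621]]
```

View pics/h1.png

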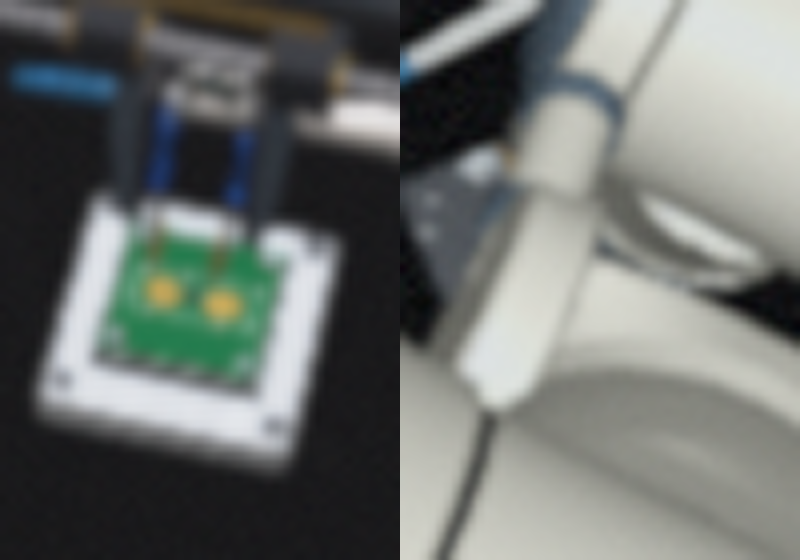

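The tips show at about (329.8,283) and (337.5,284.5), just above the pads at (330,286) and (337.5,288). The top view is blocked by the arm. I'll quantify this by differencing against the earlier picture.

Run:
```python
from h import *
A=np.load("S.npy");B=np.load("S2.npy")
D=np.abs(B-A).sum(2).astype(int)
print("     ",list(range(325,343)))
for v in range(277,292): print(v,D[v,325:343])
M=np.array([.5275,-.2172,0]);y=R(112.6)[:,1]
print(proj("scene",[M+y*.01+[0,0,.024],M-y*.01+[0,0,.024]]))
```

```text
[325, 326, 327, 328, 329, 330, 331, 332, 333, 334, 335, 336, 337, 338, 339, 340, 341, 342]
277 [163 253 217 170 187 123  40  11   7   9   9  12  39  87 109 161 191 134]
278 [ 71 110 108 104 127  88  30  10   7   6   8  16  75 153 194 283 354 256]
279 [ 23  32  34  41  67  54  19   6   6   6   9  30  93 173 208 317 393 267]
280 [ 11  11  16  48  73  51  17   4   4   4   8  31  68 118 152 248 300 189]
281 [  6   6  20  53  72  44  12   4   5   5  16  45  68  50  66 116 147  88]
282 [ 5  4 16 40 51 29  7  5  6  5 24 62 78 48 16 31 36 23]
283 [ 6  4 12 25 29 15  6  1  6  5 23 57 66 35 10  6  7  5]
284 [ 6  6  7 12 11  5  8  5  4  5 20 42 37 16  6  3  3  4]
285 [ 4  6  7  6  7  6  7  3  3  5 22 35 19  9  7  4  4  2]
286 [ 4  6  4  5  5  7  6  4  4  5 15 20 14  3  7  3  3  3]
287 [2 6 5 6 5 6 7 2 5 2 6 7 8 7 8 4 6 2]
288 [5 4 6 5 4 7 5 6 4 5 4 6 8 6 5 4 4 3]
289 [4 3 4 4 4 4 3 1 2 4 7 6 5 5 6 6 6 7]
290 [2 2 2 5 2 3 3 5 5 1 4 5 4 6 5 4 3 5]
291 [4 2 5 2 2 3 5 4 3 5 4 3 3 4 6 4 5 6]
[[330.1903 285.6471]
 [337.7233 287.2593]]
```

In this camera the tips sit about 1 px (2.4 mm) left of the pads. I'll shift by that much and check again lower down.

Run:
```python
from m import *
M=np.array([.5285,-.2193,0])
arm.move_l(M+[0,0,.0632+.004],feed=.03); arm.sleep(.3); st()
B=frames("scene"); A=np.load("S.npy"); np.save("S3.npy",B)
D=np.abs(B-A).sum(2).astype(int)
print("     ",list(range(325,343)))
for v in range(280,292): print(v,D[v,325:343])
y=R(112.6)[:,1]
print(proj("scene",[M+y*.01+[0,0,.028],M-y*.01+[0,0,.028]]))
cv2.imwrite("pics/h3.png",crop(B.astype(np.uint8),318,268,30,30,20))
```

```text
t 10.9917 tcp [ 0.5285 -0.2193  0.0673] w 0.03086359282993912 gf 6.198597415932454 F [-0.459   0.6637 -0.4453]
      [325, 326, 327, 328, 329, 330, 331, 332, 333, 334, 335, 336, 337, 338, 339, 340, 341, 342]
280 [ 20  34  64  58  49  57  32   7   3   4   6   8  21  76 152 217 323 382]
281 [  7   9  14  25  62  77  46  14   2   2   5  12  28  46  66 125 209 233]
282 [ 4  5  5 23 63 81 42 12  3  4  6 26 57 65 47 42 75 85]
283 [ 4  4  5 18 51 63 29  5  4  3  7 32 71 75 42 17 16 23]
284 [ 5  3  6 11 35 42 20  4  3  3  7 28 64 64 30  8  7  6]
285 [ 4  5  6 15 28 22 13  3  2  4  6 25 47 42 17  5  3  4]
286 [ 3  5  5  9 17 11  7  3  3  2  8 17 29 20  8  4  4  5]
287 [ 1  4  4  6  6  7  7  3  3  2  5  9 16 12  8  2  6  2]
288 [5 7 4 5 2 5 4 2 5 4 4 5 8 5 5 4 3 3]
289 [4 3 3 4 4 5 1 1 1 5 5 7 7 5 4 4 3 4]
290 [4 3 6 3 2 3 2 5 4 1 5 3 2 5 4 5 2 2]
291 [3 1 3 3 3 2 2 2 5 4 2 4 2 4 5 1 2 5]
[[331.1901 284.7796]
 [338.7426 286.3927]]
```

View pics/h3.png

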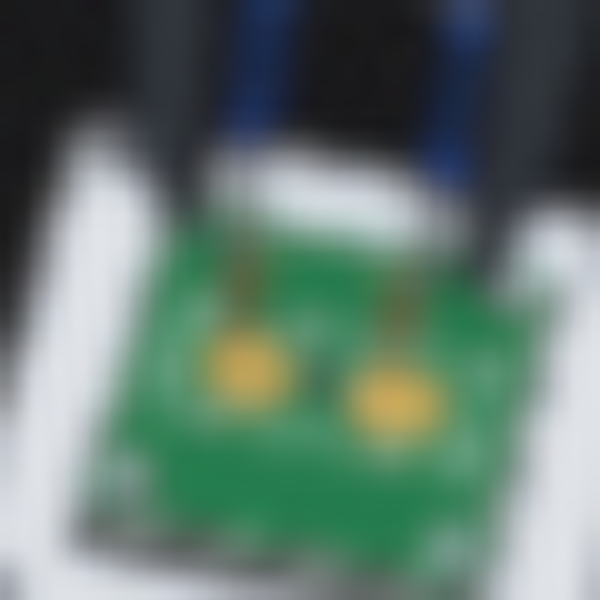

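The tips now line up laterally, at u≈329.7 and 337.4 against pads at 329.9 and 337.3. I'll step down, feeling for contact.

Run:
```python
from m import *
M=np.array([.5285,-.2193,0])
def fz():
    f=[]
    for _ in range(10): f.append(arm.current_force()); arm.sleep(.02)
    return np.mean(f,0)
b=fz();print("base",b)
for z in(.0652,.0642,.0632,.0622,.0612):
    arm.move_l(M+[0,0,z],feed=.02);arm.sleep(.15);f=fz();print(z,f-b,arm.current_torque())
    if f[2]-b[2]>1.4: break
st()
B=frames("scene",6); A=np.load("S.npy"); np.save("S4.npy",B)
D=np.abs(B-A).sum(2).astype(int)
print("     ",list(range(325,343)))
for v in range(281,292): print(v,D[v,325:343])
```

```text
base [ 0.1925 -0.0885 -0.6013]
0.0652 [-0.088   0.0113 -0.1709] [0.0991 0.0455 0.0123]
0.0642 [-0.5483 -0.0739  0.0685] [ 0.0938  0.0095 -0.0034]
0.0632 [-0.3837  0.0916 -0.1459] [ 0.0567  0.0773 -0.0353]
0.0622 [-0.1489  0.2739  0.1152] [ 0.0214  0.0015 -0.0217]
0.0612 [-0.1291 -0.0925  1.3684] [0.103  0.0021 0.0342]
t 14.1917 tcp [ 0.5285 -0.2193  0.0612] w 0.03071007368783799 gf 6.079801890591625 F [-0.0241  0.4892  0.4486]
      [325, 326, 327, 328, 329, 330, 331, 332, 333, 334, 335, 336, 337, 338, 339, 340, 341, 342]
281 [ 32  45  40  31  57  66  42  13   4   3   3   6  13  28  78 150 244 289]
282 [ 10  13  10  21  52  68  40  12   4   4   6  22  42  48  49  79 135 170]
283 [ 5  4  5 19 51 64 30  5  3  4  8 31 57 63 46 51 71 93]
284 [ 7  4  9 21 53 57 26  6  6  4  7 30 60 56 34 24 31 37]
285 [ 4  5 11 40 76 57 23  6  3  4 11 31 58 55 27 10 10 11]
286 [ 5  5  9 35 57 37 15  6  4  4 20 50 76 42 16  4  6  5]
287 [ 4  3  8 19 26 17  9  4  4  6 22 56 79 42 12  6  6  4]
288 [ 5  5  6  7  8  8  5  4  5  7 17 40 57 31 10  5  4  5]
289 [ 3  3  7  5  6  5  3  0  2  4 10 17 25 15  5  6  5  5]
290 [2 4 2 6 1 5 4 3 5 3 6 7 7 7 5 4 4 4]
291 [3 1 6 3 3 2 3 2 4 4 2 5 4 4 5 3 4 5]
```

Run:
```python
from m import *
arm.move_l(np.array([.5288,-.2197,.0604]) if False else np.array([.5285,-.2193,.0604]),feed=.02); arm.sleep(.3)
f=np.mean([(arm.sleep(.02),arm.current_force())[1] for _ in range(15)],0);print(f);st()
B=frames("scene",6);cv2.imwrite("pics/f.png",crop(B.astype(np.uint8),310,258,40,40,15))
```

```text
[-0.1034 -0.0209  1.2141]
t 15.2917 tcp [ 0.5285 -0.2193  0.0604] w 0.0304805315449095 gf 6.076395524432883 F [ 0.3927 -0.212   1.1205]
```

View pics/f.png

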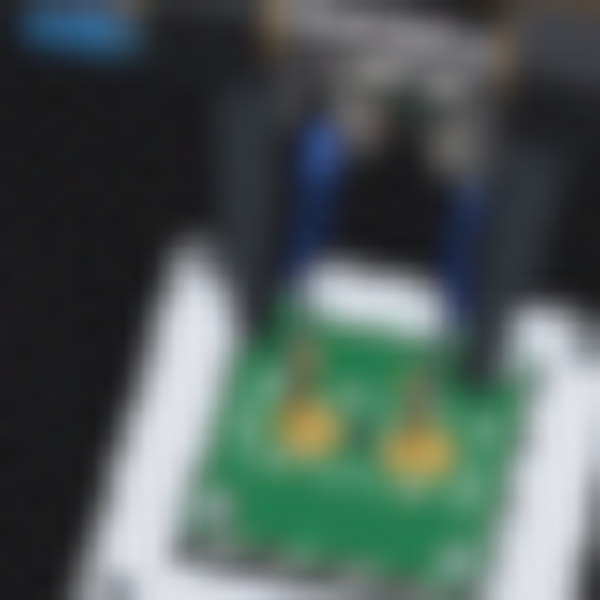

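Both needles end on their pads, near (329.3,286.5) and (337,288). They bear with about 1.8 N in total, and the grip still holds the gap. I'm handing in.

```bash
python3 -c "
from rig import arm
print(arm.sign_off())"
```

```text
the job is handed in; nothing more can be done
None
```

I lifted the meter tweezers off the hook and handed the job in with them held upright, tips about 20 mm apart, one on each pad and pressing with about 1.8 N in total; only one camera could see the tips at the end, and I place them within about 2 mm of the pad centres.

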